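Show the notched glass slide, label up

TASK

Two glass slides stand on edge in the rack. Take the one with the small notch cut from an upper corner (the notch marks its frosted, labelled end), grip it by that frosted end, lift it straight up out of its slot, and hold its frosted end roughly 20 cm above the middle of the paper card in the wooden tray, with the slide's long edges level and its labelled face tipped to look upward, leaning back about 45 degrees or flatter. Finish while still holding it there, steady in the gripper; leave the other slide standing in the rack and the bottle, jar and beaker where they are.

Things in the scene. Friction and masses are not known exactly. Their poses are not given: they have to be found in the camera images.
- slide_label (a point): Centre of the notched slide's frosted end (half-way up, half-way through): the place to grip. 18 mm from the frosted end face, 42 mm from the slide's middle. Frosted zone: last 36 mm of the length, a white matt panel with dark ruled lines on the +y face only; the rest is clear. Axes: x along the slide to the frosted end, y out of the labelled face, z up its height (vertical at the start).
- slide_mid (a point): Middle of the notched slide: loose glass plate 120 mm long, 56 mm high, 8 mm thick, about 0.12 kg, standing upright on a long edge in one rack slot; which slot and which way round vary. Same axes as slide_label.
- slide_notch (a point): Inner corner of the notch: a 12 x 12 mm square missing from the upper corner (+x, +z) of the slide's frosted end. Facing the label with the notch at the top, the notch is at the left. Same axes; 6 mm towards +x and 16 mm above slide_label.
- blank_mid (a point): Middle of the other slide: the same size of clear glass (120 x 56 x 8 mm), four square corners, no notch, no frosting. Loose, upright in the other slot, 70 mm from the notched one. z up. To be left there.
- rack: Grey plastic rack, fixed: base plate 110 x 110 x 8 mm with two open-ended slots along its x at y = +35 and -35 mm, each 10 mm wide between 6 mm thick, 90 mm long cheeks reaching 22 mm above the table. Slides stand on the plate, tops 64 mm above the table, and overhang its ends by about 5 mm. Origin: centre of underside. Any yaw; same from both ends.
- card (a point): Middle of the white paper card (100 x 100 mm, flat, 11 mm above the table) in the centre of the wooden tray. The tray is fixed, 240 x 260 mm, rim 22 mm high. z up.
- washbottle: White plastic wash bottle with a thin bent spout, 68 mm across and 210 mm tall, on the table beside the rack. Bystander. Origin: centre of its underside.
- jar: Small white jar with a brass-coloured cap, 38 mm across, 58 mm tall, in a corner of the tray. Bystander. Origin: centre of its underside.
- beaker: Small glass beaker, 48 mm across, 55 mm tall, in another corner of the tray. Bystander. Origin: centre of its underside.
Mind the look-alikes: they are no part of the job. Leave any purple or red look-alike of the part that bears slide_label alone.

How it is judged:
On the way:
1. the notched slide is lifted straight up, still upright, clear of the rack in the gripper (height (world z) of slide_label above 0.075 m and angle between slide_label's own z axis and vertical below 0.35 rad and contact force between the fingers and slide above 1 N and contact force between slide and rack below 0.1 N), for 0.1 s.
At the end, for the whole second after the job is handed in: Notched slide held still, gripped within 22 mm of its frosted end's middle; that point within 50 mm of over the card's middle, 130-300 mm above the table; long edges within 20 deg of level; label normal within 60 deg of up; other slide upright, within 15 mm of its start (angle between slide_label's own y axis and vertical below 1.05 rad and angle between slide_label's own x axis and vertical between 1.22 and 1.92 rad and horizontal distance between slide_label and card below 0.05 m and height (world z) of slide_label between 0.13 and 0.3 m and x of the grasp point in the frame of slide_label between -0.022 and 0.022 m and contact force between the fingers and slide above 1 N and linear speed of slide below 0.02 m/s and angular speed of slide below 0.15 rad/s and contact force between slide and washbottle below 0.1 N and contact force between slide and rack below 0.1 N and angle between blank_mid's own z axis and vertical below 0.25 rad and distance of blank_mid from where it was at the start of the episode below 0.015 m); the arm keeps its last pose, push and grip.
It fails at once if the unnotched slide is pulled out or shoved (distance of blank_mid from where it was at the start of the episode above 0.015 m or angle between blank_mid's own z axis and vertical above 0.4 rad).
It fails at once if bottle, jar or beaker pushed away or tipped (distance of any of washbottle, jar, beaker from where it was at the start of the episode above 0.025 m or angle between any of washbottle, jar, beaker's own z axis and vertical above 0.5 rad).
It also fails if it takes over 35 s, if anything falls off the work surface, if the arm or the gripper's body presses on something with over 40 N, if the wrist force passes 120 N, or if a joint passes its speed limit or range.

ROBOT

A 7-joint arm with a two-finger parallel gripper is mounted at the origin on the work surface. World frame = base frame: x ahead of the robot, y to its left, z up, the work surface at z = 0. Lengths are in m, angles in rad, forces in N, time in s.
With the tool pointing down it reaches from about 0.425 to 0.875 m from the base axis. Payload 8.4 kg.
Tool frame: the origin (TCP) lies at the very end of the fingers, on their centre line; the grasp point (between the pads) lies 19 mm behind it (r.hold_point_z is the distance from the TCP to the grasp point, in m); z points along the fingers, x is the direction in which the jaws open and shut, and the axes are right-handed (so a half turn about z gives the same grasp; the last joint's range is limited). The gripper opens to 87 mm and grips with 3 to 60 N. Pads are 19 mm wide; open, the fingers measure 117 mm over their backs; the gripper's body (75 mm by 190 mm) begins 51 mm behind the grasp point.
Start: joints at [-1.41, 0.333, 0.04, 1.465, -0.013, 1.343, -0.059], TCP at [0.167, 0.628, 0.223] pointing down, gripper open.
Joint ranges: [-2.58, 2.58], [-0.38, 2.09], [-1.3, 1.39], [0.25, 2.4], [-1.5, 4.64], [0.08, 2.09], [-2.65, 2.65]. Speed limits (rad/s): [2.22, 2.22, 2.79, 2.79, 3.14, 3.14, 3.14].

INTERFACE

Orientations are given as a unit quaternion [x, y, z, w].
In Python, from workcell import r gives the robot as it stands.
- The arm moves only by the tool carry_out, never from a script. Its argument "targets" is a list of rows, each an object of numbers: "x", "y", "z": the shift along the tool's x, y, z in mm; "wx", "wy", "wz": the turn, a rotation vector about the tool's x, y, z in degrees. A call has 1 to 10 rows; each row shifts and turns the commanded pose from where the row before left it, along the tool's axes as they then stand; what a row does not reach is not made up. A row lasts 1/12 s, in which the tool goes at most 41.7 mm and 7.16 degrees, less where a joint would pass 70% of its speed; a pose out of reach is approached as far as the arm can. A call with a gripper value outside its range is refused whole. "jaw" is the finger opening in mm, from 0 to 87, set as the call begins (left out, the last holds). The fingers move at their own pace and stop on an object; "newtons" is the grip in N (left out, the last holds). Time passes only in rows, so rows that do not move let the fingers close. It gives the time, the measured TCP pose, the force and the opening at its end, in the units of the state.
- r.sense(): the state, without advancing time (a new reading comes with each control period).
- r.snapshot(name): name is "scene" or "top" or "wrist"; returns (picture, depth): 384x512x3 uint8, blue, green, red; 384x512 float32, m along the optical axis (not along the pixel's ray), 0 where there is no reading.
- r.camera_info(name): a dict with "fov_y" (degrees; the focal length in pixels is half the picture's height over the tangent of half this angle, whatever the lens; pixels are square), "cx", "cy" (the principal point, pixels), "T" (4x4, takes a point from camera to world coordinates); the wrist camera has in their place "T_tool_cam" (4x4, takes a point from camera to tool coordinates, whose origin is the TCP and whose axes are the tool frame's). Camera axes: x right, y down, z forward; pixel columns grow to the right and rows downward; lengths in m; the calibration is good to about 2 mm. A picture is of the moment at which its call begins: read the wrist's pose just before it. camera_info takes no time and is no camera call.
- r.job_done(): hands the job in, once; it reports no verdict.
The state is a dict: "time_s": time; "joint_pos": joint angles; "dq": joint speeds; "joint_torque": joint torques, N m; "tcp_pos": TCP position; "tcp_rot": TCP orientation; "contact_force": force on the tool from outside, world axes, zero at the start; "moment": the same for the moment, N m; "finger_gap": opening from 0.0 (shut) to 1.0 (fully open).
Only numpy, scipy, OpenCV 4.12 (cv2) and the standard library are available. Lean on these libraries where they do the work, as an engineer would, in place of code of your own. Each camera call takes 0.05 s, during which the arm holds its last target. There are 200 camera calls.

## Working session

There is one attempt and no reset: what is moved stays moved. The work goes in short steps, Python scripts to look and compute and a tool call to move; the robot and the scene stay as the last step left them, time stands still between calls to the robot, and variables do not carry over. Pictures are saved under pics/ and viewed, about 8 in all and at most 12, crops included, and the job is handed in when it is done.

Besides the shell and the picture viewer there is one more tool, called after "Emit:" as name(argument=value, ...), one argument or row to a line, values as JSON. carry_out: Moves the arm, as the interface text tells. Its arguments: {"type":"object","properties":{"targets":{"type":"array","items":{"type":"object","properties":{"x":{"type":"number"},"y":{"type":"number"},"z":{"type":"number"},"wx":{"type":"number"},"wy":{"type":"number"},"wz":{"type":"number"}}}},"jaw":{"type":"number"},"newtons":{"type":"number"}},"required":["targets"]}

```bash
mkdir -p pics && python3 - <<'E'
from workcell import r
import cv2,numpy as np
s=r.sense();print(s)
for n in("scene","top"):
    p,d=r.snapshot(n);cv2.imwrite(f"pics/{n}0.png",p);np.save(f"pics/{n}0.npy",d)
    print(n,r.camera_info(n))
print(r.camera_info("wrist"),r.hold_point_z)
a=[cv2.imread(f"pics/{n}0.png") for n in("scene","top")]
E
```

```text
{'time_s': 0.0, 'joint_pos': array([-1.41018902,  0.33388674,  0.03987058,  1.46625135, -0.013387  ,
        1.34331534, -0.05847127]), 'dq': array([-0.00061062,  0.00104448,  0.00076375, -0.00051912, -0.00096421,
        0.0006395 ,  0.000425  ]), 'joint_torque': array([ 6.86109524e-04, -6.56361151e+01,  1.33563492e+00, -4.03799558e+01,
       -5.96772786e-02,  4.50655818e-02,  1.53726260e-04]), 'tcp_pos': array([0.16689255, 0.62772731, 0.22168461]), 'tcp_rot': array([ 7.92740936e-01,  6.09558179e-01, -5.94154782e-04,  5.31971480e-04]), 'contact_force': array([-0.43146954,  0.44055484, -0.15596217]), 'moment': array([ 0.01409638, -0.02819531, -0.02400751]), 'finger_gap': 0.9939648213560065}
scene {'fov_y': 50.35593291988175, 'cx': 249.50536048164216, 'cy': 192.05368619111206, 'T': array([[-0.7741749 ,  0.3926538 , -0.49646372,  1.06836024],
       [ 0.63258867,  0.45267248, -0.62842597,  0.67379703],
       [-0.02201838, -0.80056894, -0.59883601,  0.71728235],
       [ 0.        ,  0.        ,  0.        ,  1.        ]])}
top {'fov_y': 50.123756797187, 'cx': 259.0083037148194, 'cy': 187.9990320245077, 'T': array([[ 0.00897155, -0.98955168,  0.14389921,  0.36018927],
       [-0.99987281, -0.00697973,  0.01434062,  0.01197848],
       [-0.01318641, -0.14400956, -0.98948844,  1.22192977],
       [ 0.        ,  0.        ,  0.        ,  1.        ]])}
{'fov_y': 64.1590016884563, 'cx': 256.7229995457867, 'cy': 189.24922897596787, 'T_tool_cam': array([[ 9.99998928e-01, -8.06735978e-04,  1.22206083e-03,
        -1.24240155e-04],
       [ 4.35213607e-04,  9.60583127e-01,  2.77992567e-01,
        -7.52017537e-02],
       [-1.39815762e-03, -2.77991737e-01,  9.60582448e-01,
        -1.62476989e-01],
       [ 0.00000000e+00,  0.00000000e+00,  0.00000000e+00,
         1.00000000e+00]])} 0.0187
```

View pics/top0.png

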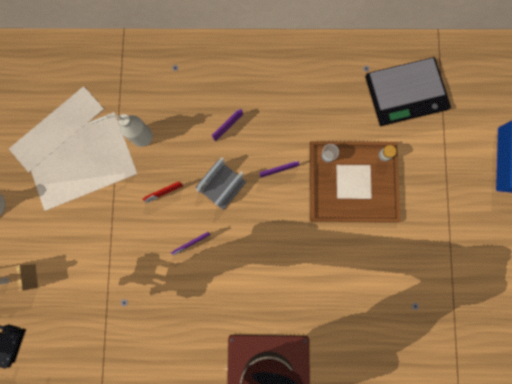

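View pics/scene0.png

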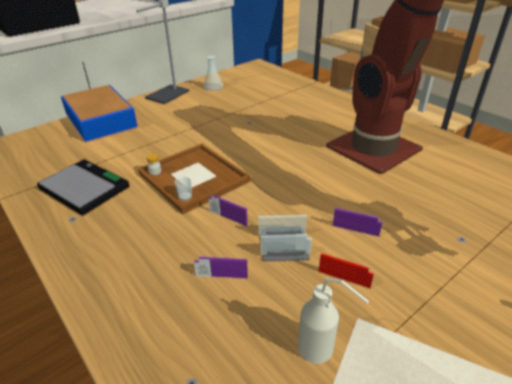

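Top view: rack at (221,183), card (354,182) in the tray, wash bottle (135,130). The purple and red bars around the rack are look-alikes. I'll enlarge the rack in both views and measure the plane points.

```bash
cat > h.py <<'E'
from workcell import r
import cv2,numpy as np
from scipy.spatial.transform import Rotation as R
def cam(n,s=None):
    c=r.camera_info(n)
    if n=="wrist":
        T=np.eye(4);T[:3,:3]=R.from_quat(s["tcp_rot"]).as_matrix();T[:3,3]=s["tcp_pos"];T=T@c["T_tool_cam"]
    else:T=c["T"]
    return T,192/np.tan(np.radians(c["fov_y"]/2)),c["cx"],c["cy"]
def plane(C,u,v,z):
    T,f,cx,cy=C;d=T[:3,:3]@np.array([(u-cx)/f,(v-cy)/f,1]);o=T[:3,3]
    return o+d*(z-o[2])/d[2]
def proj(C,p):
    T,f,cx,cy=C;q=T[:3,:3].T@(np.array(p)-T[:3,3]);return f*q[0]/q[2]+cx,f*q[1]/q[2]+cy
E
python3 - <<'E'
from h import *
t=cv2.imread("pics/top0.png");s=cv2.imread("pics/scene0.png")
a=cv2.resize(t[150:220,185:255],(560,560),interpolation=cv2.INTER_CUBIC)
b=cv2.resize(s[205:270,250:320],None,fx=8,fy=8,interpolation=cv2.INTER_CUBIC)
cv2.imwrite("pics/topc.png",a);cv2.imwrite("pics/scenec.png",b)
C=cam("top")
hsv=cv2.cvtColor(t,cv2.COLOR_BGR2HSV)
m=((hsv[...,1]<60)&(hsv[...,2]>170)).astype(np.uint8);m[:, :330]=0;m[:,385:]=0;m[:160]=0;m[205:]=0
n,l,st,ce=cv2.connectedComponentsWithStats(m);i=1+st[1:,4].argmax();print("card",ce[i],st[i],plane(C,*ce[i],.011))
for nme,u,v,z in(("rack",221,183,.02),("bottle",135,130,.1),("spout",122,119,.2),("tray l",311,180,.022),("beaker",330,153,.03),("jar",388,153,.03)):print(nme,plane(C,u,v,z).round(3))
E
```

```text
card [353.31028037 181.47009346] [ 337  165   34   34 1070] [ 0.5579231  -0.25117955  0.011     ]
rack [0.549 0.142 0.02 ]
bottle [0.687 0.381 0.1  ]
spout [0.687 0.383 0.2  ]
tray l [ 0.56  -0.124  0.022]
beaker [ 0.64 -0.18  0.03]
jar [ 0.641 -0.351  0.03 ]
```

View pics/topc.png

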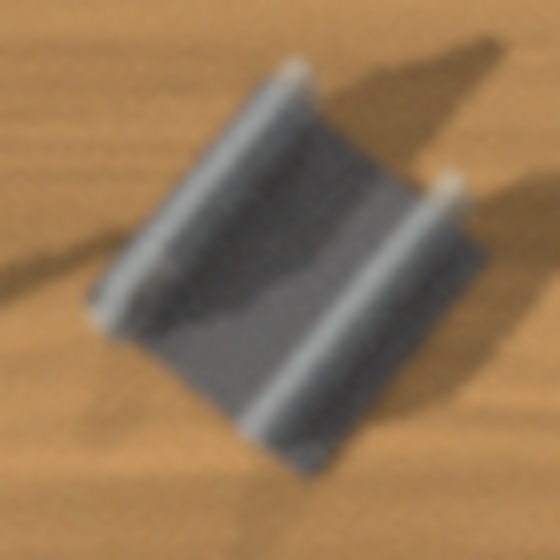

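View pics/scenec.png

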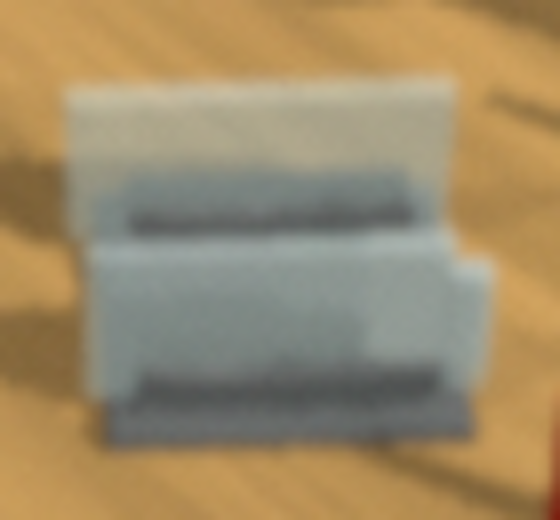

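Two upright slides in the rack, as seen in the scene crop:
- **Near slide**, scene px ~(286,245): notched at its upper right corner, px ~(307,237), with a pale frosted panel at that end. This fits the description.
- **Far slide**, px ~(282,224): four square corners, so it's the blank.

The label faces away from the scene camera, towards the blank. The purple and red bars are decoys. I'll move above the rack for a close look.

Emit:
carry_out(
  targets=[
    {"x": -24,"y": 28,"z": -2},
    {"x": -24,"y": 28,"z": -2},
    {"x": -24,"y": 28,"z": -2},
    {"x": -24,"y": 28,"z": -2},
    {"x": -24,"y": 28,"z": -2},
    {"x": -24,"y": 28,"z": -2},
    {"x": -24,"y": 28,"z": -2},
    {"x": -24,"y": 28,"z": -2},
    {"x": -24,"y": 28,"z": -2},
    {"x": -24,"y": 28,"z": -2},
  ],
  jaw=45,
)

```text
invalid input at $.targets[0]: expected keys x, y, z, wx, wy, wz
```

Emit:
carry_out(
  targets=[
    {"x": -24,"y": 28},
    {"x": -24,"y": 28},
    {"x": -24,"y": 28},
    {"x": -24,"y": 28},
    {"x": -24,"y": 28},
    {"wz": 6},
    {"wz": 6},
    {"wz": 6},
    {"wz": 5},
    {},
  ],
)

```text
invalid input at $.targets[0]: expected keys x, y, z, wx, wy, wz
```

```bash
python3 - <<'E'
from h import *
s=r.sense();p,d=r.snapshot("wrist");cv2.imwrite("pics/w1.png",p);np.save("pics/w1.npy",d)
import pickle;pickle.dump(s,open("pics/w1.pkl","wb"))
print(s["time_s"],s["tcp_pos"],s["tcp_rot"],s["joint_pos"],s["finger_gap"])
E
```

```text
0.1 [0.16690419 0.62775513 0.22173815] [ 7.92760735e-01  6.09532504e-01 -5.53029595e-04  4.87967308e-04] [-1.41017825  0.33383224  0.03987671  1.46621405 -0.01339968  1.34328738
 -0.05851718] 0.9955876232320767
```

View pics/w1.png

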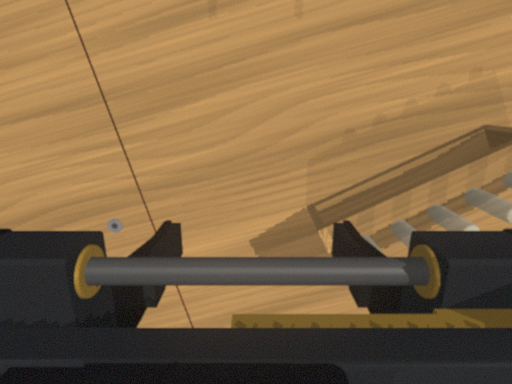

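The wrist view shows only the bare table and the fingers, because the moves were refused: every row needs all six keys.

Emit:
carry_out(
  targets=[
    {"x": -24,"y": 28,"z": -2,"wx": 0,"wy": 0,"wz": 0},
    {"x": -24,"y": 28,"z": -2,"wx": 0,"wy": 0,"wz": 0},
    {"x": -24,"y": 28,"z": -2,"wx": 0,"wy": 0,"wz": 0},
    {"x": -24,"y": 28,"z": -2,"wx": 0,"wy": 0,"wz": 0},
    {"x": -24,"y": 28,"z": -2,"wx": 0,"wy": 0,"wz": 0},
    {"x": -24,"y": 28,"z": -2,"wx": 0,"wy": 0,"wz": 0},
    {"x": -24,"y": 28,"z": -2,"wx": 0,"wy": 0,"wz": 0},
    {"x": -24,"y": 28,"z": -2,"wx": 0,"wy": 0,"wz": 0},
    {"x": -24,"y": 28,"z": -2,"wx": 0,"wy": 0,"wz": 0},
    {"x": -24,"y": 28,"z": -2,"wx": 0,"wy": 0,"wz": 0},
  ],
  jaw=45,
)

```text
time_s: 0.98
tcp_pos: [0.3765, 0.3225, 0.2426]
tcp_rot: [0.793, 0.61, -0.0, -0.0]
contact_force: [1.2, 0.8, 0.3]
finger_gap: 0.52
```

Emit:
carry_out(
  targets=[
    {"x": -24,"y": 28,"z": -2,"wx": 0,"wy": 0,"wz": 0},
    {"x": -24,"y": 28,"z": -2,"wx": 0,"wy": 0,"wz": 0},
    {"x": -24,"y": 28,"z": -2,"wx": 0,"wy": 0,"wz": 0},
    {"x": -24,"y": 28,"z": -2,"wx": 0,"wy": 0,"wz": 0},
    {"x": -24,"y": 28,"z": -2,"wx": 0,"wy": 0,"wz": 0},
    {"x": 0,"y": 0,"z": 0,"wx": 0,"wy": 0,"wz": 6},
    {"x": 0,"y": 0,"z": 0,"wx": 0,"wy": 0,"wz": 6},
    {"x": 0,"y": 0,"z": 0,"wx": 0,"wy": 0,"wz": 6},
    {"x": 0,"y": 0,"z": 0,"wx": 0,"wy": 0,"wz": 5},
    {"x": 0,"y": 0,"z": 0,"wx": 0,"wy": 0,"wz": 0},
  ],
)

```text
time_s: 1.82
tcp_pos: [0.4803, 0.1722, 0.2524]
tcp_rot: [0.899, 0.437, -0.0, -0.0]
contact_force: [0.2, 0.3, 0.3]
finger_gap: 0.518
```

```bash
python3 - <<'E'
from h import *
s=r.sense();p,d=r.snapshot("wrist");cv2.imwrite("pics/w2.png",p);np.save("pics/w2.npy",d)
import pickle;pickle.dump(s,open("pics/w2.pkl","wb"))
print(s["time_s"],s["tcp_pos"],s["tcp_rot"],s["joint_pos"],s["finger_gap"])
E
```

```text
1.8167 [0.48026594 0.17220179 0.2523651 ] [ 8.99306476e-01  4.37318896e-01 -2.14146835e-04 -3.67689445e-06] [-0.87953079  0.01907085  0.45875544  1.77421567 -0.0086471   1.35071386
  0.48627428] 0.5184378004147833
```

View pics/w2.png

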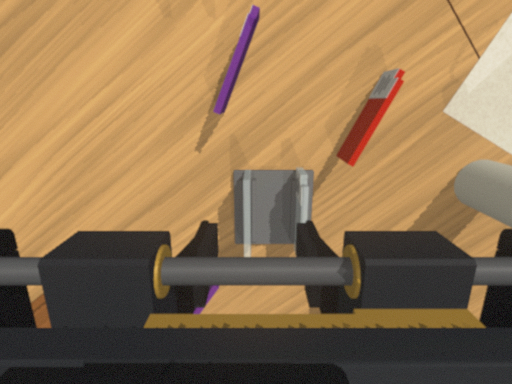

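The rack is at (273,207), with the blank slide along column ~247 and the notched slide along ~303, its notch towards the top. I'll enlarge it to confirm and measure.

```bash
python3 - <<'E'
from h import *
p=cv2.imread("pics/w2.png");cv2.imwrite("pics/w2c.png",cv2.resize(p[160:255,225:325],None,fx=6,fy=6,interpolation=cv2.INTER_CUBIC))
d=np.load("pics/w2.npy")
import pickle;C=cam("wrist",pickle.load(open("pics/w2.pkl","rb")))
g=cv2.cvtColor(p,cv2.COLOR_BGR2GRAY)
for v in(168,172,176,180,190,200,210):print(v,g[v,290:318])
T,f,cx,cy=C
for v in(175,195,215):
  print(v,[round(float((T@np.r_[(u-cx)/f*d[v,u],(v-cy)/f*d[v,u],d[v,u],1])[2]),3) for u in range(290,316,2)])
E
```

```text
168 [150 151 152 150 151 150 147 154 158 159 163 160 165 159 156 156 152 157
 158 158 157 157 158 160 159 161 160 161]
172 [112 107 103  89  85  90 112 124 133 141 144 149 145 150 149 142 131 122
 119 119 120 116 119 122 151 159 161 159]
176 [ 89  83  81  82  85  90 102 114 120 131 159 175 180 176 177 177 174 156
 133 119 120 117 117 129 144 154 145 131]
180 [ 79  78  77  74  76  79  82  87 104 131 163 176 175 174 175 176 171 146
 119 116 118 116 116 125 131 125 121 117]
190 [ 80  74  82  81  84  82  84  88  94 109 136 164 169 163 174 178 179 175
 157 132 120 115 110 114 114 117 131 143]
200 [ 76  74  79  84  82  85 101 106 114 121 141 167 169 169 175 182 179 172
 144 122 116 118 131 144 147 149 156 155]
210 [ 75  78  78  81  80  88 102 108 106 106 116 149 163 175 180 181 176 157
 127 119 114 121 140 150 155 157 159 163]
175 [0.01, 0.009, 0.009, 0.016, 0.035, 0.052, 0.052, 0.053, 0.052, 0.009, 0.009, 0.008, 0.001]
195 [0.009, 0.023, 0.024, 0.023, 0.043, 0.06, 0.064, 0.065, 0.065, 0.008, 0.009, -0.001, 0.001]
215 [0.018, 0.024, 0.024, 0.028, 0.047, 0.063, 0.065, 0.064, 0.065, 0.007, 0.009, 0.0, 0.0]
```

View pics/w2c.png

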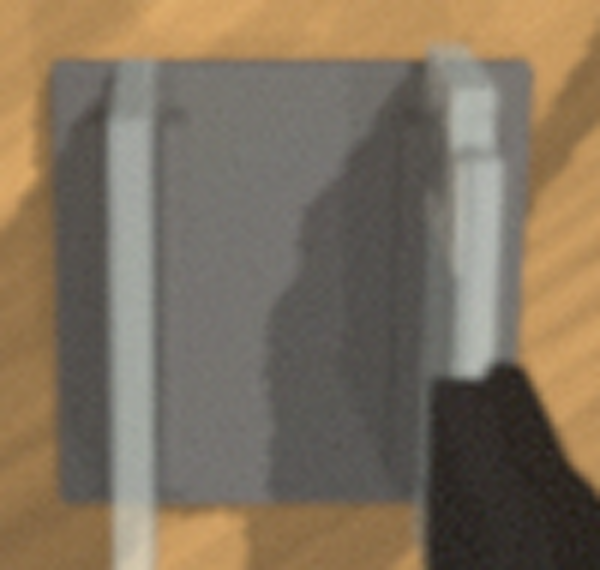

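Confirmed. The right slide has the notch: depth gives z=0.052 over its top end (px ~(303,178)) and 0.064 beyond px ~(304,186), with the frosted face on its left. The left slide is square. Now its pose in tool axes.

```bash
python3 - <<'E'
from h import *
import pickle;s=pickle.load(open("pics/w2.pkl","rb"));C=cam("wrist",s)
p=cv2.imread("pics/w2.png");g=cv2.cvtColor(p,cv2.COLOR_BGR2GRAY).astype(float)
Rt=R.from_quat(s["tcp_rot"]);tool=lambda q:Rt.inv().apply(q-s["tcp_pos"])*1000
def mid(v,a,b):
    x=np.arange(a,b);w=g[v,a:b]>145
    return x[w].mean()
for v,(a,b),z in[(v,(297,310),.064) for v in(190,196,202,208,214)]+[(v,(240,256),.064) for v in(185,200,215,225)]:
    u=mid(v,a,b);q=plane(C,u,v,z);print(v,round(u,2),tool(q).round(1),q.round(4))
for u,v,z in((304,185.8,.064),(303.3,174.3,.052)):q=plane(C,u,v,z);print("notch/end",tool(q).round(1),q.round(4))
E
```

```text
190 304.5 [ 57.7  27.1 188.3] [0.5371 0.2009 0.064 ]
196 304.5 [ 58.   34.6 188.3] [0.5432 0.1965 0.064 ]
202 304.0 [ 57.8  42.1 188.3] [0.549  0.1916 0.064 ]
208 304.5 [ 58.7  49.8 188.3] [0.5556 0.1876 0.064 ]
214 304.0 [ 58.4  57.6 188.3] [0.5616 0.1826 0.064 ]
185 246.5 [-11.4  20.8 188.4] [0.4895 0.1503 0.064 ]
200 246.5 [-11.6  39.6 188.4] [0.5041 0.1386 0.064 ]
215 246.5 [-11.8  58.8 188.4] [0.5192 0.1266 0.064 ]
225 246.5 [-11.9  72.  188.4] [0.5294 0.1183 0.064 ]
notch/end [ 56.9  21.9 188.3] [0.5325 0.2034 0.064 ]
notch/end [ 57.4  10.7 200.3] [0.524  0.2107 0.052 ]
```

Emit:
carry_out(
  targets=[
    {"x": 29,"y": 15,"z": 0,"wx": 0,"wy": 0,"wz": 0},
    {"x": 29,"y": 15,"z": 0,"wx": 0,"wy": 0,"wz": 0},
    {"x": 0,"y": 0,"z": 35,"wx": 0,"wy": 0,"wz": 0},
    {"x": 0,"y": 0,"z": 35,"wx": 0,"wy": 0,"wz": 0},
    {"x": 0,"y": 0,"z": 35,"wx": 0,"wy": 0,"wz": 0},
    {"x": 0,"y": 0,"z": 35,"wx": 0,"wy": 0,"wz": 0},
    {"x": 0,"y": 0,"z": 30,"wx": 0,"wy": 0,"wz": 0},
    {"x": 0,"y": 0,"z": 10,"wx": 0,"wy": 0,"wz": 0},
    {"x": 0,"y": 0,"z": 0,"wx": 0,"wy": 0,"wz": 0},
    {"x": 0,"y": 0,"z": 0,"wx": 0,"wy": 0,"wz": 0},
  ],
)

```text
time_s: 2.7
tcp_pos: [0.5402, 0.1998, 0.0734]
tcp_rot: [0.898, 0.44, 0.0, 0.0]
contact_force: [0.3, 0.1, -0.2]
finger_gap: 0.517
```

```bash
python3 - <<'E'
from h import *
s=r.sense();p,d=r.snapshot("wrist");print(s)
cv2.imwrite("pics/w3.png",p)
E
```

```text
{'time_s': 2.7, 'joint_pos': array([-0.81593746,  0.32849717,  0.4574465 ,  1.83805767, -0.16843542,
        1.01292688,  0.62074446]), 'dq': array([-0.00208305, -0.02805375,  0.00915541, -0.02721043,  0.00318649,
        0.00084076, -0.00798453]), 'joint_torque': array([-1.03743605e-01, -5.16468465e+01,  5.91150865e+00, -3.26472974e+01,
       -9.54335975e-02,  4.56500798e-03,  9.74405743e-02]), 'tcp_pos': array([0.54015147, 0.19976866, 0.07343582]), 'tcp_rot': array([8.98062484e-01, 4.39867867e-01, 1.17314182e-04, 1.43103781e-04]), 'contact_force': array([ 0.2748009,  0.0967284, -0.1594656]), 'moment': array([-0.00691699, -0.0258846 ,  0.01412617]), 'finger_gap': 0.5168001187995723}
```

View pics/w3.png

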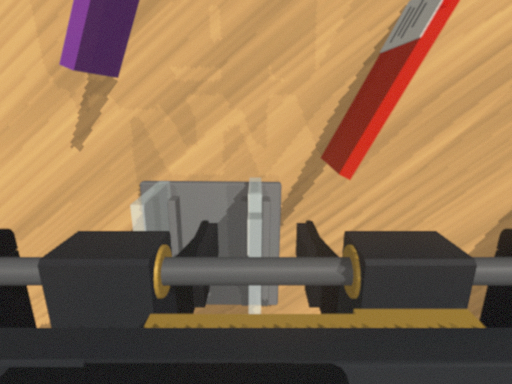

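The slide (col ~255) is centred between the fingers (~256), and the blank on the left is clear of them. Next I descend and grip.

Emit:
carry_out(
  targets=[
    {"x": 0,"y": 0,"z": 20,"wx": 0,"wy": 0,"wz": 0},
    {"x": 0,"y": 0,"z": 18,"wx": 0,"wy": 0,"wz": 0},
    {"x": 0,"y": 0,"z": 8,"wx": 0,"wy": 0,"wz": 0},
    {"x": 0,"y": 0,"z": 0,"wx": 0,"wy": 0,"wz": 0},
  ],
)

```text
time_s: 3.08
tcp_pos: [0.5396, 0.1998, 0.0266]
tcp_rot: [0.898, 0.44, -0.0, -0.0]
contact_force: [-0.4, -0.5, -0.3]
finger_gap: 0.516
```

Emit:
carry_out(
  targets=[
    {"x": 0,"y": 0,"z": 0,"wx": 0,"wy": 0,"wz": 0},
    {"x": 0,"y": 0,"z": 0,"wx": 0,"wy": 0,"wz": 0},
    {"x": 0,"y": 0,"z": 0,"wx": 0,"wy": 0,"wz": 0},
    {"x": 0,"y": 0,"z": 0,"wx": 0,"wy": 0,"wz": 0},
    {"x": 0,"y": 0,"z": 0,"wx": 0,"wy": 0,"wz": 0},
    {"x": 0,"y": 0,"z": 0,"wx": 0,"wy": 0,"wz": 0},
    {"x": 0,"y": 0,"z": 0,"wx": 0,"wy": 0,"wz": 0},
    {"x": 0,"y": 0,"z": 0,"wx": 0,"wy": 0,"wz": 0},
  ],
  jaw=0,
  newtons=30,
)

```text
time_s: 3.75
tcp_pos: [0.5397, 0.1997, 0.0267]
tcp_rot: [0.898, 0.439, 0.0, -0.0]
contact_force: [-0.7, 0.2, 2.7]
finger_gap: 0.091
```

Opening is 7.9 mm, so it is gripping the 8 mm plate. Now lift straight up, slowly at first.

Emit:
carry_out(
  targets=[
    {"x": 0,"y": 0,"z": 0,"wx": 0,"wy": 0,"wz": 0},
    {"x": 0,"y": 0,"z": -5,"wx": 0,"wy": 0,"wz": 0},
    {"x": 0,"y": 0,"z": -8,"wx": 0,"wy": 0,"wz": 0},
    {"x": 0,"y": 0,"z": -10,"wx": 0,"wy": 0,"wz": 0},
    {"x": 0,"y": 0,"z": -15,"wx": 0,"wy": 0,"wz": 0},
    {"x": 0,"y": 0,"z": -20,"wx": 0,"wy": 0,"wz": 0},
    {"x": 0,"y": 0,"z": -20,"wx": 0,"wy": 0,"wz": 0},
    {"x": 0,"y": 0,"z": -20,"wx": 0,"wy": 0,"wz": 0},
    {"x": 0,"y": 0,"z": -10,"wx": 0,"wy": 0,"wz": 0},
    {"x": 0,"y": 0,"z": 0,"wx": 0,"wy": 0,"wz": 0},
  ],
  newtons=45,
)

```text
time_s: 4.58
tcp_pos: [0.5412, 0.2003, 0.1376]
tcp_rot: [0.898, 0.439, 0.002, -0.0]
contact_force: [0.0, -0.3, -1.9]
finger_gap: 0.09
```

Emit:
carry_out(
  targets=[
    {"x": 0,"y": 0,"z": -25,"wx": 0,"wy": 0,"wz": 0},
    {"x": 0,"y": 0,"z": -25,"wx": 0,"wy": 0,"wz": 0},
    {"x": 0,"y": 0,"z": -25,"wx": 0,"wy": 0,"wz": 0},
    {"x": 0,"y": 0,"z": -25,"wx": 0,"wy": 0,"wz": 0},
    {"x": 0,"y": 0,"z": 0,"wx": 0,"wy": 0,"wz": 0},
    {"x": 0,"y": 0,"z": 0,"wx": 0,"wy": 0,"wz": 0},
  ],
)

```text
time_s: 5.08
tcp_pos: [0.5401, 0.1999, 0.2348]
tcp_rot: [0.898, 0.439, 0.001, -0.0]
contact_force: [0.2, -0.1, -1.6]
finger_gap: 0.089
```

```bash
python3 - <<'E'
from h import *
s=r.sense();print(s["tcp_pos"],s["joint_pos"],s["finger_gap"],s["contact_force"],s["moment"])
p,d=r.snapshot("scene");w,_=r.snapshot("wrist")
u,v=map(int,proj(cam("scene"),s["tcp_pos"]));print(u,v)
a=cv2.resize(p[max(v-60,0):v+100,max(u-90,0):u+90],None,fx=2.4,fy=2.4,interpolation=cv2.INTER_CUBIC)
b=cv2.resize(w[150:330,180:340],(341,384))
cv2.imwrite("pics/l1.png",np.hstack([cv2.resize(a,(432,384)),b]))
E
```

```text
[0.54005195 0.19986531 0.23483745] [-0.85494797  0.18075056  0.4865035   1.65535785 -0.08706596  1.32563202
  0.55550429] 0.0886962220050585 [ 0.15558454 -0.06630558 -1.60753917] [-0.02322479  0.08238745 -0.05959005]
307 174
```

View pics/l1.png

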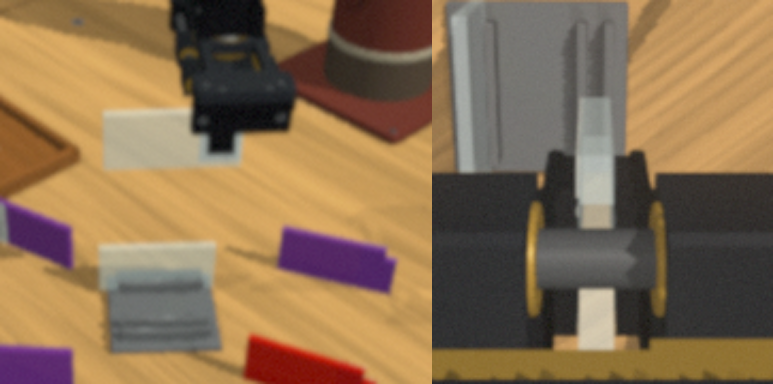

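Left panel: the slide is held level, clear of the rack, and the blank is still standing. Right panel: the plate is centred in the jaws. Now carry it over the card, then yaw and tilt.

Emit:
carry_out(
  targets=[
    {"x": -8,"y": 7,"z": -5,"wx": 0,"wy": 0,"wz": 0},
    {"x": -16,"y": 14,"z": -5,"wx": 0,"wy": 0,"wz": 0},
    {"x": -22,"y": 19,"z": -5,"wx": 0,"wy": 0,"wz": 0},
    {"x": -22,"y": 19,"z": -5,"wx": 0,"wy": 0,"wz": 0},
    {"x": -22,"y": 19,"z": 0,"wx": 0,"wy": 0,"wz": 0},
    {"x": -22,"y": 19,"z": 0,"wx": 0,"wy": 0,"wz": 0},
    {"x": -22,"y": 19,"z": 0,"wx": 0,"wy": 0,"wz": 0},
    {"x": -22,"y": 19,"z": 0,"wx": 0,"wy": 0,"wz": 0},
    {"x": -22,"y": 19,"z": 0,"wx": 0,"wy": 0,"wz": 0},
    {"x": -22,"y": 19,"z": 0,"wx": 0,"wy": 0,"wz": 0},
  ],
)

```text
time_s: 6.02
tcp_pos: [0.5525, -0.0667, 0.2538]
tcp_rot: [0.898, 0.439, -0.001, -0.0]
contact_force: [1.0, -0.8, -1.1]
finger_gap: 0.086
```

Emit:
carry_out(
  targets=[
    {"x": -22,"y": 19,"z": 0,"wx": 0,"wy": 0,"wz": 0},
    {"x": -22,"y": 19,"z": 0,"wx": 0,"wy": 0,"wz": 0},
    {"x": -22,"y": 19,"z": 0,"wx": 0,"wy": 0,"wz": 0},
    {"x": -22,"y": 19,"z": 0,"wx": 0,"wy": 0,"wz": 0},
    {"x": -22,"y": 19,"z": 0,"wx": 0,"wy": 0,"wz": 0},
    {"x": -22,"y": 19,"z": 0,"wx": 0,"wy": 0,"wz": 0},
    {"x": -8,"y": 7,"z": 0,"wx": 0,"wy": 0,"wz": 0},
    {"x": 0,"y": 0,"z": 0,"wx": 0,"wy": 0,"wz": 0},
  ],
)

```text
time_s: 6.68
tcp_pos: [0.561, -0.2535, 0.2538]
tcp_rot: [0.9, 0.437, -0.001, 0.0]
contact_force: [-0.8, 0.5, -1.3]
finger_gap: 0.088
```

Emit:
carry_out(
  targets=[
    {"x": 0,"y": 0,"z": 0,"wx": 0,"wy": 0,"wz": -3},
    {"x": 0,"y": 0,"z": 0,"wx": 0,"wy": 0,"wz": -5},
    {"x": 0,"y": 0,"z": 0,"wx": 0,"wy": 0,"wz": -5},
    {"x": 0,"y": 0,"z": 0,"wx": 0,"wy": 0,"wz": -5},
    {"x": 0,"y": 0,"z": 0,"wx": 0,"wy": 0,"wz": -5},
    {"x": 0,"y": 0,"z": 0,"wx": 0,"wy": 0,"wz": -5},
    {"x": 0,"y": 0,"z": 0,"wx": 0,"wy": 0,"wz": -5},
    {"x": 0,"y": 0,"z": 0,"wx": 0,"wy": 0,"wz": -5},
    {"x": 0,"y": 0,"z": 0,"wx": 0,"wy": 0,"wz": -4},
    {"x": 0,"y": 0,"z": 0,"wx": 0,"wy": 0,"wz": 0},
  ],
)

```text
time_s: 7.52
tcp_pos: [0.5627, -0.2481, 0.254]
tcp_rot: [0.68, 0.734, -0.0, -0.001]
contact_force: [-0.6, 0.7, -1.4]
finger_gap: 0.091
```

Emit:
carry_out(
  targets=[
    {"x": 0,"y": 0,"z": 0,"wx": 0,"wy": -3,"wz": 0},
    {"x": 0,"y": 0,"z": 0,"wx": 0,"wy": -5,"wz": 0},
    {"x": 0,"y": 0,"z": 0,"wx": 0,"wy": -5,"wz": 0},
    {"x": 0,"y": 0,"z": 0,"wx": 0,"wy": -5,"wz": 0},
    {"x": 0,"y": 0,"z": 0,"wx": 0,"wy": -2,"wz": 0},
    {"x": 0,"y": 0,"z": 0,"wx": 0,"wy": 0,"wz": 0},
  ],
)

```text
time_s: 8.02
tcp_pos: [0.5633, -0.2453, 0.2533]
tcp_rot: [0.67, 0.722, -0.118, 0.127]
contact_force: [0.5, 1.1, -0.9]
finger_gap: 0.088
```

```bash
cat > st.py <<'E'
from h import *
s=r.sense();M=R.from_quat(s["tcp_rot"]).as_matrix();g=s["tcp_pos"]-.0187*M[:,2]
lab=g+M[:,1]*.002+M[:,2]*.0095
print(s["time_s"],"tcp",s["tcp_pos"].round(3),"j",s["joint_pos"].round(2),"gap",s["finger_gap"],s["contact_force"].round(1))
print(M.round(3),"label est",lab.round(3),"tilt of -x from up",np.degrees(np.arccos(-M[2,0])))
e=np.array([.558,-.251,.211])-lab;print("move in tool mm",(M.T@e*1000).round(),"y axis elev",np.degrees(np.arcsin(M[2,1])))
E
python3 st.py
```

```text
8.0167 tcp [ 0.563 -0.245  0.253] j [-0.45  0.17  0.66  1.69  0.24  1.23  1.78] gap 0.08767468378088933 [ 0.5  1.1 -0.9]
[[-0.071  0.997  0.025]
 [ 0.937  0.075 -0.341]
 [-0.342 -0.001 -0.94 ]] label est [ 0.565 -0.242  0.262] tilt of -x from up 70.00181962907803
move in tool mm [10. -8. 51.] y axis elev -0.046912663062693975
```

Emit:
carry_out(
  targets=[
    {"x": 1,"y": -1,"z": 5,"wx": 0,"wy": -3,"wz": 0},
    {"x": 1,"y": -1,"z": 6,"wx": 0,"wy": -5,"wz": 0},
    {"x": 1,"y": -1,"z": 6,"wx": 0,"wy": -5,"wz": 0},
    {"x": 1,"y": -1,"z": 6,"wx": 0,"wy": -5,"wz": 0},
    {"x": 1,"y": -1,"z": 6,"wx": 0,"wy": -5,"wz": 0},
    {"x": 1,"y": -1,"z": 6,"wx": 0,"wy": -5,"wz": 0},
    {"x": 1,"y": -1,"z": 5,"wx": 0,"wy": -2,"wz": 0},
    {"x": 0,"y": 0,"z": 0,"wx": 0,"wy": 0,"wz": 0},
    {"x": 0,"y": 0,"z": 0,"wx": 0,"wy": 0,"wz": 0},
  ],
)

```text
time_s: 8.77
tcp_pos: [0.5565, -0.2658, 0.2174]
tcp_rot: [0.618, 0.663, -0.288, 0.308]
contact_force: [0.8, -0.5, -0.7]
finger_gap: 0.086
```

```bash
python3 st.py
```

```text
8.7667 tcp [ 0.557 -0.266  0.217] j [-0.68  0.26  0.65  1.93  0.81  1.14  1.19] gap 0.08640905573124352 [ 0.8 -0.5 -0.7]
[[-0.046  0.998  0.053]
 [ 0.642  0.07  -0.763]
 [-0.765 -0.001 -0.644]] label est [ 0.558 -0.259  0.223] tilt of -x from up 40.08579913604432
move in tool mm [14.  1.  2.] y axis elev -0.06082173203905241
```

Label normal is 40° from up and level. One small shift, settle, then check in the scene camera.

Emit:
carry_out(
  targets=[
    {"x": 6,"y": 0,"z": 0,"wx": 0,"wy": 0,"wz": 0},
    {"x": 6,"y": 0,"z": 0,"wx": 0,"wy": 0,"wz": 0},
    {"x": 0,"y": 0,"z": 0,"wx": 0,"wy": 0,"wz": 0},
    {"x": 0,"y": 0,"z": 0,"wx": 0,"wy": 0,"wz": 0},
    {"x": 0,"y": 0,"z": 0,"wx": 0,"wy": 0,"wz": 0},
    {"x": 0,"y": 0,"z": 0,"wx": 0,"wy": 0,"wz": 0},
    {"x": 0,"y": 0,"z": 0,"wx": 0,"wy": 0,"wz": 0},
    {"x": 0,"y": 0,"z": 0,"wx": 0,"wy": 0,"wz": 0},
  ],
)

```text
time_s: 9.43
tcp_pos: [0.5565, -0.2579, 0.2087]
tcp_rot: [0.618, 0.663, -0.288, 0.309]
contact_force: [-0.4, 0.1, -1.3]
finger_gap: 0.089
```

```bash
python3 st.py && python3 - <<'E'
from h import *
s=r.sense();print(abs(s["dq"]).max())
o=[]
for n in("scene","top"):
    p,d=r.snapshot(n);u,v=map(int,proj(cam(n),s["tcp_pos"]));print(n,u,v)
    c=p[max(v-60,0):v+100,max(u-90,0):u+180 if n=="scene" else u+90]
    o.append(cv2.resize(c,None,fx=395/c.shape[1],fy=395/c.shape[1],interpolation=cv2.INTER_CUBIC))
h=max(x.shape[0] for x in o)
cv2.imwrite("pics/f1.png",np.hstack([cv2.copyMakeBorder(x,0,h-x.shape[0],0,0,0) for x in o]))
E
```

```text
9.4333 tcp [ 0.557 -0.258  0.209] j [-0.69  0.27  0.64  1.94  0.81  1.14  1.17] gap 0.08888513949115469 [-0.4  0.1 -1.3]
[[-0.046  0.997  0.055]
 [ 0.641  0.072 -0.764]
 [-0.766  0.    -0.643]] label est [ 0.558 -0.251  0.215] tilt of -x from up 40.005956988825524
move in tool mm [ 3. -0.  2.] y axis elev 0.012902339233374879
0.0020187823798038145
scene 184 115
top 372 169
```

View pics/f1.png

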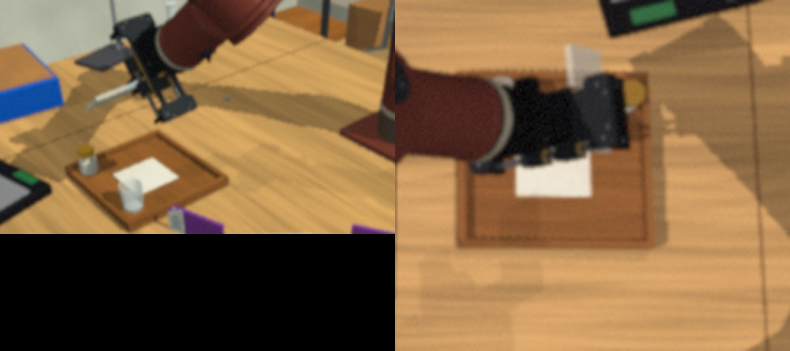

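The slide is still held, sticking out level beyond the fingers over the tray. The jar and beaker are in place and the arm is steady. Handing in.

```bash
python3 -c "
from workcell import r
r.job_done();s=r.sense();print(s['time_s'],s['tcp_pos'],s['finger_gap'])"
```

```text
the job is handed in; nothing more can be done
the job is handed in; nothing more can be done
```

I gripped the notched slide by its frosted end and lifted it straight up out of the rack. I carried it over the card, tipped the label upward, and handed the job in at about 9.5 s of the 35 s while still holding it.

These are the last checks before hand-in. They are estimates from the arm's pose, and the job reports no verdict.

| Check | Last reading | Allowed |
|---|---|---|
| Frosted-end middle, horizontal distance from the card's middle | about 0 mm | under 50 mm |
| Height of that point above the table | 0.215 m | 0.13–0.30 m |
| Label normal from straight up | 40° | under 60° |
| Long edges from level | about 0° | within 20° |
| Finger opening (on the 8 mm plate) | 7.7 mm | – |
| Grip point from the frosted end's middle, along the slide | about 2 mm | within 22 mm |
| Fastest joint | 0.002 rad/s | – |

- **Other slide:** it was standing in the rack in the picture taken after the lift, and the arm did not go back there. I did not look at it again at the end.
- **Jar and beaker:** both were in place in the final picture.
- **Wash bottle:** I did not look at it again after the first pictures; no move went near it.
- **Failed along the way:** my first two move calls were refused because each row needs all six keys. Nothing moved, but it cost one wasted picture.
- **Pictures:** I viewed 9 in all (the plan was about 8).

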